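# Set the tackle on its pads before casting off

### The arm

A 7-joint arm with a two-finger parallel gripper is mounted at the origin on the work surface. World frame = base frame: x ahead of the robot, y to its left, z up, the work surface at z = 0. Lengths are in m, angles in rad, forces in N, time in s.
With the tool pointing down it reaches from about 0.425 to 0.925 m from the base axis. Payload 6.8 kg.
Tool frame: the origin (TCP) lies on the mounting face of the last link; the fingertips stand 173 mm ahead of it and the grasp point (between the pads) lies 155 mm ahead of it; z points along the fingers, y is the line along which they close (so a half turn about z gives the same grasp; the last joint's range is limited). The gripper opens to 85 mm and grips with 20 to 120 N. Pads are 22 mm wide; open, the fingers measure 114 mm over their backs; the gripper's body (76 mm by 85 mm) begins 54 mm behind the grasp point. The pads swing forward as they close: fully open they stand 13 mm farther back than shut.
Start: joints at [-1.297, 0.477, 0.022, 1.555, -0.011, 1.109, -0.083], TCP at [0.251, 0.626, 0.405] pointing down, gripper open.
Joint ranges: [-2.96, 2.96], [-0.34, 2.1], [-1.41, 1.46], [0.24, 2.44], [-1.37, 4.51], [0.17, 1.92], [-2.96, 2.96]. Speed limits (rad/s): [2.39, 2.39, 3.14, 3.14, 3.14, 3.14, 3.14].

### API

Orientations are given as a rotation vector (axis times angle).
In Python, from bench import r gives the robot as it stands.
- The arm moves only by the tool arm_command, never from a script. Its argument "plan" is a list of rows, each an object of numbers: "claw": the closure, from 0 (fully open) to 1 (shut); "tx", "ty", "tz": the shift along the tool's x, y, z in m; "ax", "ay", "az": the turn, a rotation vector about the tool's x, y, z in degrees. A call has exactly 10 rows; each row shifts and turns the commanded pose from where the row before left it, along the tool's axes as they then stand; what a row does not reach is not made up. A row lasts 1/12 s, in which the tool goes at most 41.7 mm and 7.16 degrees, less where a joint would pass 70% of its speed; a pose out of reach is approached as far as the arm can. A call is refused whole if a number of a shift passes 0.0417 or a number of a turn 7.16, either way. A call with a gripper value outside its range is refused whole. The fingers move at their own pace and stop on an object; "squeeze" is the grip in N (left out, the last holds). Time passes only in rows, so rows that do not move let the fingers close, or fill a call up. It gives the time, the measured TCP pose, the force, the opening and the grip force at its end, in the units of the state.
- r.get_obs(): the state, without advancing time (a new reading comes with each control period).
- r.grab_frame(name): name is "scene" or "top"; returns the picture (384x512x3 uint8, red, green, blue); there is no depth.
- r.camera_model(name): a dict with "fx", "fy", "cx", "cy" (pixels), "position" and "orientation" of the camera in the world. Camera axes: x right, y up, looking along -z (the intrinsics and any distortion apply to the point x, -y, -z); pixel columns grow to the right and rows downward; lengths in m; the calibration is good to about 2 mm. A picture is of the moment at which its call begins. camera_model takes no time and is no camera call.
- r.hand_in(): hands the job in; it is judged then, once.
Trained networks look in the newest picture that a camera, given by its name, has taken for a name from the list of things; names that differ only in an ending like _2 or _b are one class to them, and where a whole thing is asked for, a point or a joint stands for the part that bears it (a point fixed in the world has none). Each returns a list of dicts, best first, with "confidence" (0 to 1); they miss things now and then, are a little off and sometimes report something else, mostly with a low value. They report only what shows in the picture. A call takes as long as a camera call. They do not tell look-alikes from the thing itself.
- r.boxes_of(target, camera): "location" ([x, y, z] in m, in the coordinates of the camera as it stood for that picture, good to about 4 mm: the middle of the surface that is visible of it).
- r.tip_of(target, camera): "location" ([x, y, z] in m, in the coordinates of the camera as it stood for that picture, good to about 4 mm: a listed point, or the origin of a listed thing).
The state is a dict: "clock": time; "joints": joint angles; "qvel": joint speeds; "tau": joint torques, N m; "tcp_pos": TCP position; "orientation": TCP orientation; "contact_force": force on the tool from outside, world axes, zero at the start; "moment": the same for the moment, N m; "grip_width": finger opening in m; "gripper_force": force on a finger pad.
Only numpy, scipy, OpenCV 4.12 (cv2) and the standard library are available. Lean on these libraries where they do the work, as an engineer would, in place of code of your own. Each camera call takes 0.05 s, during which the arm holds its last target. There are 200 camera calls.

### The job

Put the tackle on its own non-slip pads before we cast off: the red-capped float on the red-edged round pad, the blue-capped float on the blue-edged one, the orange reel on the large orange-edged pad, and the pliers on the long white-edged pad, lying along it (jaws at either end). Set each down right side up in the middle of its pad and let go; leave the dish of sinkers and the metal tin where they are.

Things in the scene. Friction and masses are not known exactly. Their poses are not given: they have to be found in the camera images.
- float_red: wooden barrel float with a bright red domed cap and a thin red band, standing upright on its flat end: 38 mm across, straight-sided up to 40 mm, 54 mm high in all; 28 to 56 g. Origin: centre of its underside, z up along its axis
- float_blue: wooden barrel float with a bright blue domed cap and a thin blue band, standing upright on its flat end: 38 mm across, straight-sided up to 40 mm, 54 mm high in all; 28 to 56 g. Origin: centre of its underside, z up along its axis
- reel: orange fly reel lying flat: a round drum 56 mm across and 28 mm high with a white band round its side, to be gripped across the drum; on top a 24 mm steel hub (5 mm high) and, 18 mm off-centre along x, a black crank knob 10 mm across reaching 42 mm above the underside; 105 to 210 g. Origin: centre of the drum's underside, z up
- pliers: small stainless pliers with black handles lying flat, 144 mm long: x along them towards the jaws, y across. The middle 44 mm is a steel block 28 mm wide (y), 14 mm high, with parallel sides: grip it across y. Handles at most 44 mm wide over both, jaws 22 mm, both 12 mm high; 126 to 252 g, balanced within 10 mm of the origin. Origin: underside of the block, mid-length; z up
- pad_red: fixed round black pad edged with a ring of red, 64 mm across and 4 mm thick, lying on the lid; the pad for the red-capped float. Origin: centre of its underside (level with the lid; its flat top is 4 mm higher), z up
- pad_blue: fixed round black pad edged with a ring of blue, 64 mm across and 4 mm thick, lying on the lid; the pad for the blue-capped float. Origin: centre of its underside (level with the lid; its flat top is 4 mm higher), z up
- pad_reel: fixed round black pad edged with a ring of orange, 88 mm across and 4 mm thick, lying on the lid; the pad for the orange reel. Origin: centre of its underside (level with the lid; its flat top is 4 mm higher), z up
- pad_pliers: fixed oblong black pad with a white edge, 150 mm (x) by 52 mm (y), 4 mm thick, lying on the lid; the pad for the pliers, whose length must lie along its x, either way round. Origin: centre of its underside (level with the lid; its flat top is 4 mm higher), z up
- dish: bystander: loose white ceramic dish of grey sinkers, 68 mm across the rim and 22 mm high; leave it where it is. Origin: centre of its underside
- tin: bystander: loose round metal tin with a green spot on top, 54 mm across and 21 mm high; leave it where it is. Origin: centre of its underside
Not all that is in view belongs to the job. Leave any green look-alike of the pad_reel alone. Of the things that look like the float_blue, take the one that is farthest from the robot's base at the start.

How it is judged:
At the end, for the whole second after the job is handed in: Floats within 12 mm, reel and pliers within 15 mm of the centre of their own pads; pliers within 0.2 rad of the pad's length; each resting on the pad (underside 1 to 8 mm above the lid), within 0.12 rad of level, at rest; dish and tin within 25 mm of where they began (horizontal distance between float_red and pad_red below 0.012 m and z of float_red in the frame of pad_red between 0.001 and 0.008 m and angle between each of float_red, float_blue, reel, pliers's own z axis and vertical below 0.12 rad and linear speed of each of float_red, float_blue, reel, pliers below 0.02 m/s and angular speed of each of float_red, float_blue, reel, pliers below 0.2 rad/s and horizontal distance between float_blue and pad_blue below 0.012 m and z of float_blue in the frame of pad_blue between 0.001 and 0.008 m and horizontal distance between reel and pad_reel below 0.015 m and z of reel in the frame of pad_reel between 0.001 and 0.008 m and horizontal distance between pliers and pad_pliers below 0.015 m and z of pliers in the frame of pad_pliers between 0.001 and 0.008 m and angle between the x axis of pliers and the x axis of pad_pliers, either way round below 0.2 rad and distance of each of dish, tin from where it was at the start of the episode below 0.025 m); the robot touches nothing.
It fails at once if the dish of sinkers is shoved or tipped (distance of dish from where it was at the start of the episode above 0.025 m or angle between dish's own z axis and vertical above 0.35 rad).
It fails at once if the metal tin is shoved away (distance of tin from where it was at the start of the episode above 0.025 m).
It also fails if it takes over 115 s, if anything falls off the work surface, if the arm or the gripper's body presses on something with over 40 N, if the wrist force passes 120 N, or if a joint passes its speed limit or range.

## Working session

There is one attempt and no reset: what is moved stays moved. The work goes in short steps, Python scripts to look and compute and a tool call to move; the robot and the scene stay as the last step left them, time stands still between calls to the robot, and variables do not carry over. Pictures are saved under pics/ and viewed, at most 14 in all, crops included, and the job is handed in when it is done.

Besides the shell and the picture viewer there is one more tool, called after "Call:" in YAML: its name, and indented under it one key for each argument. arm_command: Moves the arm, as the interface text tells. Its arguments: {"type":"object","properties":{"plan":{"type":"array","items":{"type":"object","properties":{"claw":{"type":"number"},"tx":{"type":"number"},"ty":{"type":"number"},"tz":{"type":"number"},"ax":{"type":"number"},"ay":{"type":"number"},"az":{"type":"number"}}}},"squeeze":{"type":"number"}},"required":["plan"]}

```bash
ls; mkdir -p pics
cat > h.py <<'E'
import numpy as np, cv2
from scipy.spatial.transform import Rotation as R
from bench import r
def rot(o):
    o=np.array(o,float)
    return o if o.shape==(3,3) else (R.from_quat(o).as_matrix() if o.size==4 else R.from_rotvec(o).as_matrix())
def toworld(p,cam):
    m=r.camera_model(cam); return rot(m["orientation"])@np.array(p)+np.array(m["position"])
def px2w(u,v,z,cam):
    m=r.camera_model(cam); d=rot(m["orientation"])@np.array([(u-m["cx"])/m["fx"],-(v-m["cy"])/m["fy"],-1]); p=np.array(m["position"])
    return p+d*(z-p[2])/d[2]
def w2px(p,cam):
    m=r.camera_model(cam); c=rot(m["orientation"]).T@(np.array(p)-np.array(m["position"])); return m["cx"]-m["fx"]*c[0]/c[2], m["cy"]+m["fy"]*c[1]/c[2]
def grab(cam,name):
    im=r.grab_frame(cam); cv2.imwrite("pics/"+name,im[:,:,::-1]); return im
E
python3 - <<'E'
from h import *
for c in("scene","top"):
    print(c,r.camera_model(c)); grab(c,c+"0.png")
print(r.get_obs())
np.set_printoptions(precision=3,suppress=True)
for c in("top","scene"):
  for t in "float_red float_blue reel pliers pad_red pad_blue pad_reel pad_pliers dish tin".split():
    for q in r.tip_of(t,c): 
        w=toworld(q["location"],c);print(c,t,w,round(q["confidence"],2),np.array(w2px(w,c)).round())
E
```

```text
pics
scene {'fx': 379.25822873098235, 'fy': 379.25822873098235, 'cx': 258.4718794224547, 'cy': 191.77586086032744, 'position': array([ 1.36864432, -0.04128947,  0.69686675]), 'orientation': array([0.76124031, 0.69204503, 1.41109339])}
top {'fx': 348.1055799161105, 'fy': 348.1055799161105, 'cx': 256.3293663332551, 'cy': 185.86274548151596, 'position': array([ 0.38750798, -0.01195047,  0.96205583]), 'orientation': array([ 0.07243815, -0.07054604, -1.57364167])}
{'clock': 0.1, 'joints': array([-1.29710248,  0.47773921,  0.02235   ,  1.55632726, -0.01149731,
        1.10930556, -0.08309677]), 'qvel': array([-9.14121062e-05, -2.34280669e-03,  1.02927315e-03, -1.32558347e-03,
        8.28434107e-04, -5.69798577e-04,  7.50057398e-04]), 'tau': array([ 4.87242345e-03, -5.97764397e+01,  1.61395267e+00, -2.81956387e+01,
        1.28587030e-02,  5.06766155e-03, -1.98865632e-05]), 'tcp_pos': array([0.25140044, 0.6261791 , 0.40381894]), 'orientation': array([-5.96020537e-01, -3.08434332e+00,  2.57641737e-03]), 'contact_force': array([ 0.48132042,  0.2901294 , -0.72855665]), 'moment': array([ 0.054
[... 979 characters left out ...]
225.]
scene float_blue [ 0.513 -0.079  0.006] 0.69 [225. 209.]
scene reel [ 0.454 -0.187 -0.004] 0.52 [190. 200.]
scene pliers [ 0.454 -0.001  0.001] 0.78 [252. 198.]
scene pad_red [0.591 0.006 0.001] 0.56 [256. 228.]
scene pad_red [ 0.438  0.375 -0.005] 0.55 [372. 195.]
scene pad_blue [ 0.438  0.378 -0.003] 0.64 [373. 194.]
scene pad_reel [ 0.432  0.184 -0.002] 0.77 [311. 194.]
scene pad_reel [ 0.293  0.185 -0.004] 0.67 [305. 170.]
scene pad_pliers [ 0.605 -0.377  0.001] 0.8 [112. 234.]
scene pad_pliers [ 0.457 -0.367  0.001] 0.49 [129. 200.]
scene dish [ 0.605  0.381 -0.   ] 0.57 [391. 230.]
scene tin [ 0.585  0.194 -0.001] 0.67 [323. 226.]
scene tin [ 0.443  0.374 -0.003] 0.34 [372. 195.]
```

View pics/top0.png

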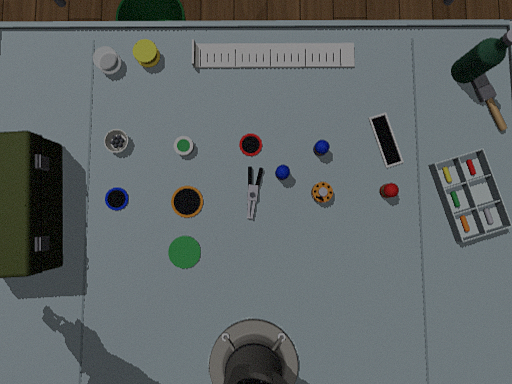

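View pics/scene0.png

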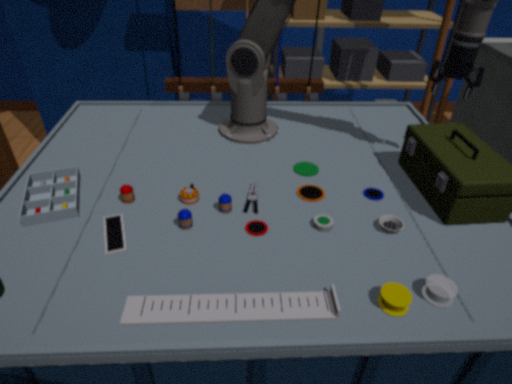

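Top view: dish (117,141), tin (184,146), red pad (250,145), blue pad (117,199), orange pad (187,201), pliers (253,193), reel (322,192), red float (390,190), pliers' pad (386,139). Of the two blue floats, the one at (321,147) is farther from the base. The green disc (184,252) is the decoy.

Run:
```python
from h import *
np.set_printoptions(precision=4,suppress=True)
for cam in("top","scene"):
  im=cv2.imread(f"pics/{cam}0.png"); hsv=cv2.cvtColor(im,cv2.COLOR_BGR2HSV)
  def seg(name,c,mask,z,win=32):
    u,v=w2px(c,cam); u,v=int(u),int(v); m=np.zeros_like(mask); m[v-win:v+win,u-win:u+win]=mask[v-win:v+win,u-win:u+win]
    n,l,s,ce=cv2.connectedComponentsWithStats(m.astype(np.uint8)); 
    if n<2: print(name,"none");return
    i=1+s[1:,4].argmax(); pts=np.argwhere(l==i)[:,::-1]
    w=np.array([px2w(*p,z,cam)[:2] for p in cv2.convexHull(pts.astype(np.int32))[:,0].astype(float)]).astype(np.float32)
    rect=cv2.minAreaRect(w); print(cam,name,s[i,4],"rect",np.array(rect[0]),np.array(rect[1]),round(rect[2],1))
  h,s_,v_=[hsv[:,:,i].astype(int) for i in range(3)]
  red=((h<6)|(h>174))&(s_>150)&(v_>70); blue=(h>105)&(h<130)&(s_>150)&(v_>60); org=(h>8)&(h<22)&(s_>120)&(v_>80); dark=(v_<60)
  seg("pad_red",(.59,.008,.004),red,.004,24); seg("pad_blue",(.44,.376,.004),blue,.004,24); seg("pad_reel",(.4325,.186,.004),org,.004,24)
  seg("pad_pl",(.6045,-.372,.004),dark,.004,32); seg("reel",(.456,-.186,.02),org,.02,20)
  seg("fr",(.459,-.368,.045),red,.045,15); seg("fb",(.578,-.184,.045),blue,.045,15); seg("fb2",(.513,-.08,.045),blue,.045,15)
  if cam=="top":
    # pliers: differ from background
    bg=np.median(im[150:240,200:300].reshape(-1,3),0); d=np.abs(im.astype(int)-bg).sum(2)>45
    seg("pliers",(.455,0,.006),d,.008,34)
    c=im[90:250,180:440]; cv2.imwrite("pics/c1.png",cv2.resize(c,None,fx=3,fy=3,interpolation=cv2.INTER_CUBIC))
o=r.get_obs(); print(rot(o["orientation"]))
```

```text
top pad_red 153 rect [0.5911 0.0049] [0.0587 0.0596] 89.8
top pad_blue 175 rect [0.4416 0.3758] [0.0612 0.0579] 89.8
top pad_reel 238 rect [0.4326 0.1815] [0.0859 0.0849] 71.4
top pad_pl 646 rect [ 0.6039 -0.3731] [0.1351 0.0384] 17.3
top reel 205 rect [ 0.4574 -0.1891] [0.0544 0.0517] 89.8
top fr 146 rect [ 0.4601 -0.3654] [0.0343 0.0346] 87.9
top fb 141 rect [ 0.5768 -0.1863] [0.0341 0.0326] 43.9
top fb2 139 rect [ 0.51   -0.0804] [0.0332 0.0336] 63.0
top pliers 259 rect [ 0.4539 -0.0118] [0.0226 0.1475] 75.8
scene pad_red 113 rect [0.5942 0.0074] [0.0573 0.0571] 88.7
scene pad_blue 90 rect [0.4443 0.3768] [0.058  0.0561] 77.9
scene pad_reel 133 rect [0.4352 0.1808] [0.0843 0.0834] 64.5
scene pad_pl 447 rect [ 0.6022 -0.3729] [0.1291 0.0355] 17.3
scene reel 134 rect [ 0.4559 -0.1888] [0.0544 0.0504] 6.7
scene fr 86 rect [ 0.4637 -0.3655] [0.0432 0.028 ] 12.3
scene fb 106 rect [ 0.5802 -0.1858] [0.0322 0.0417] 88.8
scene fb2 91 rect [ 0.5139 -0.0804] [0.0421 0.031 ] 0.7
[[-0.928   0.3726 -0.    ]
 [ 0.3726  0.928  -0.0001]
 [ 0.     -0.0001 -1.    ]]
```

View pics/c1.png

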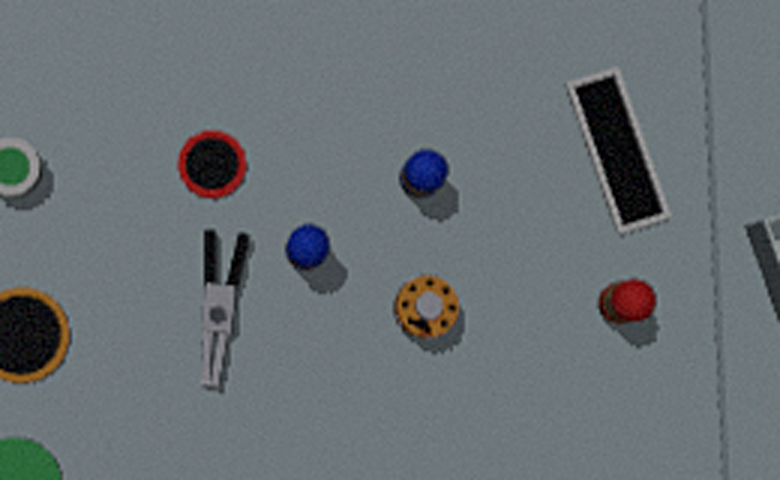

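Crop: the pliers' block centre is near crop (219,316), with the handles towards +x and the jaws towards the base. The white-edged pad is tilted by about 17°.

Run:
```python
from h import *
f=lambda u,v,z:px2w(180+u/3,90+v/3,z,"top")
a=f(226.5,233,.012);b=f(211,387,.01);c=f(219.5,310,.014)
print(a,b,c,np.degrees(np.arctan2(*(a-b)[[1,0]])),np.linalg.norm(a-b))
for p in((208,284),(236,284),(203,338),(229,336)): print(f(*p,.014))
```

```text
[ 0.524511   -0.00889396  0.012     ] [0.38383859 0.00570888 0.01      ] [ 0.45356506 -0.00226651  0.014     ] -5.926498066624712 0.14144245946114906
[0.47736908 0.00814581 0.014     ]
[ 0.47726443 -0.01738714  0.014     ]
[0.42815674 0.01278948 0.014     ]
[ 0.42987676 -0.01081592  0.014     ]
```

Call:
arm_command:
  plan:
    - {"az": -5.5,"claw": 0.4}
    - {"az": -5.5,"claw": 0.4}
    - {"az": -5.5,"claw": 0.4}
    - {"az": -5.4,"claw": 0.4}
    - {"tx": -0.02,"ty": -0.03,"claw": 0.4}
    - {"tx": -0.01,"ty": -0.035,"claw": 0.4}
    - {"tx": -0.01,"ty": -0.035,"claw": 0.4}
    - {"tx": -0.01,"ty": -0.035,"claw": 0.4}
    - {"tx": -0.01,"ty": -0.035,"claw": 0.4}
    - {"tx": -0.01,"ty": -0.035,"claw": 0.4}
  squeeze: 40

```text
invalid input at $.plan[0]: expected keys claw, tx, ty, tz, ax, ay, az
```

Call:
arm_command:
  plan:
    - {"claw": 0.4,"tx": 0,"ty": 0,"tz": 0,"ax": 0,"ay": 0,"az": -5.33}
    - {"claw": 0.4,"tx": 0,"ty": 0,"tz": 0,"ax": 0,"ay": 0,"az": -5.33}
    - {"claw": 0.4,"tx": 0,"ty": 0,"tz": 0,"ax": 0,"ay": 0,"az": -5.33}
    - {"claw": 0.4,"tx": -0.03,"ty": -0.025,"tz": 0,"ax": 0,"ay": 0,"az": 0}
    - {"claw": 0.4,"tx": -0.03,"ty": -0.025,"tz": 0,"ax": 0,"ay": 0,"az": 0}
    - {"claw": 0.4,"tx": -0.03,"ty": -0.025,"tz": 0,"ax": 0,"ay": 0,"az": 0}
    - {"claw": 0.4,"tx": -0.03,"ty": -0.025,"tz": 0,"ax": 0,"ay": 0,"az": 0}
    - {"claw": 0.4,"tx": -0.03,"ty": -0.025,"tz": 0,"ax": 0,"ay": 0,"az": 0}
    - {"claw": 0.4,"tx": -0.03,"ty": -0.025,"tz": 0,"ax": 0,"ay": 0,"az": 0}
    - {"claw": 0.4,"tx": -0.03,"ty": -0.025,"tz": 0,"ax": 0,"ay": 0,"az": 0}
  squeeze: 40

```text
clock: 1.93
tcp_pos: [0.4435, 0.4292, 0.405]
orientation: [0.161, 3.137, 0.001]
contact_force: [1.4, 0.0, -0.4]
grip_width: 0.0507
gripper_force: 0.0
```

Call:
arm_command:
  plan:
    - {"claw": 0.4,"tx": -0.0056,"ty": -0.0375,"tz": 0.01,"ax": 0,"ay": 0,"az": 0}
    - {"claw": 0.4,"tx": -0.0056,"ty": -0.0375,"tz": 0.01,"ax": 0,"ay": 0,"az": 0}
    - {"claw": 0.4,"tx": -0.0056,"ty": -0.0375,"tz": 0.01,"ax": 0,"ay": 0,"az": 0}
    - {"claw": 0.4,"tx": -0.0056,"ty": -0.0375,"tz": 0.01,"ax": 0,"ay": 0,"az": 0}
    - {"claw": 0.4,"tx": -0.0056,"ty": -0.0375,"tz": 0.01,"ax": 0,"ay": 0,"az": 0}
    - {"claw": 0.4,"tx": -0.0056,"ty": -0.0375,"tz": 0.01,"ax": 0,"ay": 0,"az": 0}
    - {"claw": 0.4,"tx": -0.0056,"ty": -0.0375,"tz": 0.01,"ax": 0,"ay": 0,"az": 0}
    - {"claw": 0.4,"tx": -0.0056,"ty": -0.0375,"tz": 0.01,"ax": 0,"ay": 0,"az": 0}
    - {"claw": 0.4,"tx": -0.0056,"ty": -0.0375,"tz": 0.01,"ax": 0,"ay": 0,"az": 0}
    - {"claw": 0.4,"tx": -0.0056,"ty": -0.0375,"tz": 0.01,"ax": 0,"ay": 0,"az": 0}

```text
clock: 2.77
tcp_pos: [0.4595, 0.0503, 0.3047]
orientation: [0.161, 3.136, 0.001]
contact_force: [0.3, 0.5, -0.0]
grip_width: 0.0515
gripper_force: 0.0
```

Call:
arm_command:
  plan:
    - {"claw": 0.4,"tx": 0,"ty": -0.0263,"tz": 0,"ax": 0,"ay": 0,"az": 0}
    - {"claw": 0.4,"tx": 0,"ty": -0.0263,"tz": 0,"ax": 0,"ay": 0,"az": 0}
    - {"claw": 0.4,"tx": 0,"ty": 0,"tz": 0.03,"ax": 0,"ay": 0,"az": 0}
    - {"claw": 0.4,"tx": 0,"ty": 0,"tz": 0.03,"ax": 0,"ay": 0,"az": 0}
    - {"claw": 0.4,"tx": 0,"ty": 0,"tz": 0.02,"ax": 0,"ay": 0,"az": 0}
    - {"claw": 0.4,"tx": 0,"ty": 0,"tz": 0.02,"ax": 0,"ay": 0,"az": 0}
    - {"claw": 0.4,"tx": 0,"ty": 0,"tz": 0.01,"ax": 0,"ay": 0,"az": 0}
    - {"claw": 0.4,"tx": 0,"ty": 0,"tz": 0.005,"ax": 0,"ay": 0,"az": 0}
    - {"claw": 0.4,"tx": 0,"ty": 0,"tz": 0.005,"ax": 0,"ay": 0,"az": 0}
    - {"claw": 0.4,"tx": 0,"ty": 0,"tz": 0,"ax": 0,"ay": 0,"az": 0}

```text
clock: 3.6
tcp_pos: [0.4545, -0.0002, 0.1846]
orientation: [0.161, 3.137, 0.0]
contact_force: [0.1, -0.1, 0.3]
grip_width: 0.0511
gripper_force: 0.0
```

Run:
```python
from h import *
im=grab("scene","s1.png"); cv2.imwrite("pics/s1c.png",cv2.resize(im[130:250,180:330,::-1],None,fx=5,fy=5,interpolation=cv2.INTER_CUBIC))
```

```text
(no output)
```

View pics/s1c.png

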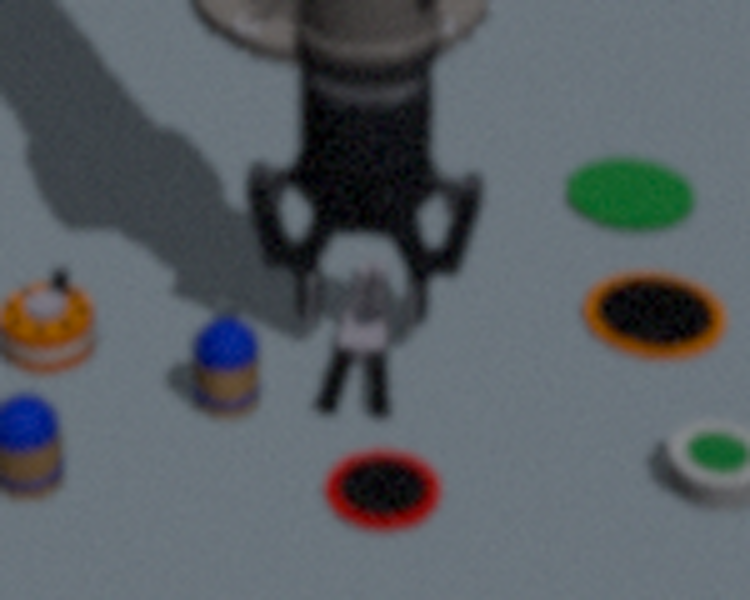

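The fingers straddle the pliers' block (crop 365,310). I'll lower the last 7 mm and close.

Call:
arm_command:
  plan:
    - {"claw": 0.4,"tx": 0,"ty": 0,"tz": 0.004,"ax": 0,"ay": 0,"az": 0}
    - {"claw": 0.4,"tx": 0,"ty": 0,"tz": 0.003,"ax": 0,"ay": 0,"az": 0}
    - {"claw": 1,"tx": 0,"ty": 0,"tz": 0,"ax": 0,"ay": 0,"az": 0}
    - {"claw": 1,"tx": 0,"ty": 0,"tz": 0,"ax": 0,"ay": 0,"az": 0}
    - {"claw": 1,"tx": 0,"ty": 0,"tz": 0,"ax": 0,"ay": 0,"az": 0}
    - {"claw": 1,"tx": 0,"ty": 0,"tz": 0,"ax": 0,"ay": 0,"az": 0}
    - {"claw": 1,"tx": 0,"ty": 0,"tz": 0,"ax": 0,"ay": 0,"az": 0}
    - {"claw": 1,"tx": 0,"ty": 0,"tz": 0,"ax": 0,"ay": 0,"az": 0}
    - {"claw": 1,"tx": 0,"ty": 0,"tz": 0,"ax": 0,"ay": 0,"az": 0}
    - {"claw": 1,"tx": 0,"ty": 0,"tz": 0,"ax": 0,"ay": 0,"az": 0}
  squeeze: 60

```text
clock: 4.48
tcp_pos: [0.4544, -0.0002, 0.1781]
orientation: [0.162, 3.137, 0.0]
contact_force: [-1.5, -0.3, 5.2]
grip_width: 0.0263
gripper_force: 59.5
```

Call:
arm_command:
  plan:
    - {"claw": 1,"tx": 0,"ty": 0,"tz": -0.01,"ax": 0,"ay": 0,"az": 0}
    - {"claw": 1,"tx": 0,"ty": 0,"tz": -0.02,"ax": 0,"ay": 0,"az": 0}
    - {"claw": 1,"tx": 0,"ty": 0,"tz": -0.03,"ax": 0,"ay": 0,"az": 0}
    - {"claw": 1,"tx": 0,"ty": 0,"tz": -0.03,"ax": 0,"ay": 0,"az": 0}
    - {"claw": 1,"tx": 0,"ty": 0,"tz": -0.02,"ax": 0,"ay": 0,"az": 0}
    - {"claw": 1,"tx": 0,"ty": 0,"tz": -0.01,"ax": 0,"ay": 0,"az": 0}
    - {"claw": 1,"tx": 0,"ty": 0,"tz": 0,"ax": 0,"ay": 0,"az": 0}
    - {"claw": 1,"tx": -0.006,"ty": -0.012,"tz": 0,"ax": 0,"ay": 0,"az": 0}
    - {"claw": 1,"tx": -0.012,"ty": -0.024,"tz": 0,"ax": 0,"ay": 0,"az": 0}
    - {"claw": 1,"tx": -0.016,"ty": -0.03,"tz": 0,"ax": 0,"ay": 0,"az": 0}

```text
clock: 5.32
tcp_pos: [0.4805, -0.0682, 0.2962]
orientation: [-0.154, -3.135, -0.002]
contact_force: [0.8, 0.6, -2.3]
grip_width: 0.0262
gripper_force: 59.7
```

Call:
arm_command:
  plan:
    - {"claw": 1,"tx": -0.016,"ty": -0.03,"tz": 0,"ax": 0,"ay": 0,"az": 0}
    - {"claw": 1,"tx": -0.016,"ty": -0.03,"tz": 0,"ax": 0,"ay": 0,"az": 0}
    - {"claw": 1,"tx": -0.016,"ty": -0.03,"tz": 0,"ax": 0,"ay": 0,"az": 0}
    - {"claw": 1,"tx": -0.016,"ty": -0.03,"tz": 0,"ax": 0,"ay": 0,"az": 0}
    - {"claw": 1,"tx": -0.016,"ty": -0.03,"tz": 0,"ax": 0,"ay": 0,"az": 0}
    - {"claw": 1,"tx": -0.016,"ty": -0.03,"tz": 0,"ax": 0,"ay": 0,"az": 0}
    - {"claw": 1,"tx": -0.016,"ty": -0.03,"tz": 0,"ax": 0,"ay": 0,"az": 0}
    - {"claw": 1,"tx": -0.016,"ty": -0.03,"tz": 0,"ax": 0,"ay": 0,"az": 0}
    - {"claw": 1,"tx": -0.014,"ty": -0.03,"tz": 0,"ax": 0,"ay": 0,"az": 0}
    - {"claw": 1,"tx": -0.01,"ty": -0.02,"tz": 0,"ax": 0,"ay": 0,"az": 0}

```text
clock: 6.15
tcp_pos: [0.6022, -0.3767, 0.295]
orientation: [-0.164, -3.134, 0.001]
contact_force: [-0.4, -0.4, -1.4]
grip_width: 0.0262
gripper_force: 59.7
```

Call:
arm_command:
  plan:
    - {"claw": 1,"tx": 0,"ty": 0,"tz": 0,"ax": 0,"ay": 0,"az": -3.2}
    - {"claw": 1,"tx": 0,"ty": 0,"tz": 0,"ax": 0,"ay": 0,"az": -4}
    - {"claw": 1,"tx": 0,"ty": 0,"tz": 0,"ax": 0,"ay": 0,"az": -5}
    - {"claw": 1,"tx": 0,"ty": 0,"tz": 0,"ax": 0,"ay": 0,"az": -5}
    - {"claw": 1,"tx": 0,"ty": 0,"tz": 0,"ax": 0,"ay": 0,"az": -4}
    - {"claw": 1,"tx": 0,"ty": 0,"tz": 0,"ax": 0,"ay": 0,"az": -2}
    - {"claw": 1,"tx": 0,"ty": 0,"tz": 0.02,"ax": 0,"ay": 0,"az": 0}
    - {"claw": 1,"tx": 0,"ty": 0,"tz": 0.02,"ax": 0,"ay": 0,"az": 0}
    - {"claw": 1,"tx": 0,"ty": 0,"tz": 0.01,"ax": 0,"ay": 0,"az": 0}
    - {"claw": 1,"tx": 0,"ty": 0,"tz": 0,"ax": 0,"ay": 0,"az": 0}

```text
clock: 6.98
tcp_pos: [0.6012, -0.3724, 0.2426]
orientation: [0.472, -3.099, -0.008]
contact_force: [-1.0, -0.3, -2.9]
grip_width: 0.0256
gripper_force: 59.7
```

Run:
```python
from h import *
im=grab("scene","s2.png"); im2=grab("top","t2.png"); 
a=cv2.resize(im[130:280,60:210,::-1],(400,400),interpolation=cv2.INTER_CUBIC);b=cv2.resize(im2[90:220,320:450,::-1],(400,400),interpolation=cv2.INTER_CUBIC)
cv2.imwrite("pics/s2c.png",np.hstack([a,b]))
```

```text
(no output)
```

View pics/s2c.png

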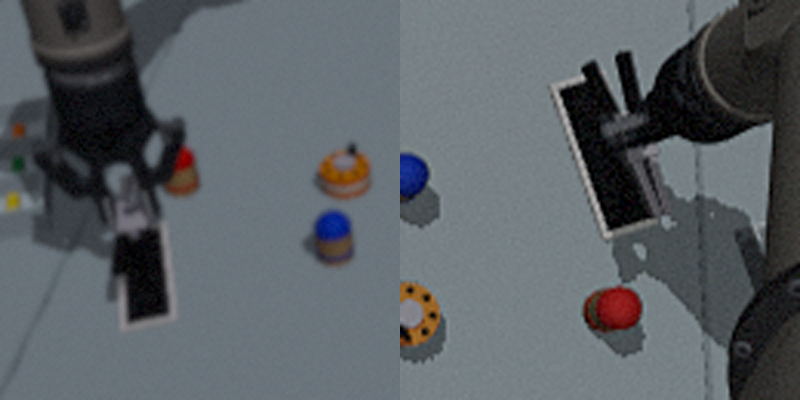

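The pliers are held level above the pad and line up with it. I'll lower and release.

Call:
arm_command:
  plan:
    - {"claw": 1,"tx": -0.002,"ty": 0,"tz": 0.02,"ax": 0,"ay": 0,"az": 0}
    - {"claw": 1,"tx": 0,"ty": 0,"tz": 0.02,"ax": 0,"ay": 0,"az": 0}
    - {"claw": 1,"tx": 0,"ty": 0,"tz": 0.01,"ax": 0,"ay": 0,"az": 0}
    - {"claw": 1,"tx": 0,"ty": 0,"tz": 0.005,"ax": 0,"ay": 0,"az": 0}
    - {"claw": 1,"tx": 0,"ty": 0,"tz": 0.003,"ax": 0,"ay": 0,"az": 0}
    - {"claw": 1,"tx": 0,"ty": 0,"tz": 0.002,"ax": 0,"ay": 0,"az": 0}
    - {"claw": 1,"tx": 0,"ty": 0,"tz": 0,"ax": 0,"ay": 0,"az": 0}
    - {"claw": 1,"tx": 0,"ty": 0,"tz": 0,"ax": 0,"ay": 0,"az": 0}
    - {"claw": 1,"tx": 0,"ty": 0,"tz": 0,"ax": 0,"ay": 0,"az": 0}
    - {"claw": 1,"tx": 0,"ty": 0,"tz": 0,"ax": 0,"ay": 0,"az": 0}

```text
clock: 7.92
tcp_pos: [0.6049, -0.3731, 0.1884]
orientation: [-0.473, 3.105, -0.001]
contact_force: [0.4, 0.2, -2.0]
grip_width: 0.0263
gripper_force: 59.7
```

Call:
arm_command:
  plan:
    - {"claw": 1,"tx": 0,"ty": 0,"tz": 0.003,"ax": 0,"ay": 0,"az": 0}
    - {"claw": 1,"tx": 0,"ty": 0,"tz": 0.0025,"ax": 0,"ay": 0,"az": 0}
    - {"claw": 1,"tx": 0,"ty": 0,"tz": 0,"ax": 0,"ay": 0,"az": 0}
    - {"claw": 1,"tx": 0,"ty": 0,"tz": 0,"ax": 0,"ay": 0,"az": 0}
    - {"claw": 0.4,"tx": 0,"ty": 0,"tz": 0,"ax": 0,"ay": 0,"az": 0}
    - {"claw": 0.4,"tx": 0,"ty": 0,"tz": 0,"ax": 0,"ay": 0,"az": 0}
    - {"claw": 0.4,"tx": 0,"ty": 0,"tz": 0,"ax": 0,"ay": 0,"az": 0}
    - {"claw": 0.4,"tx": 0,"ty": 0,"tz": 0,"ax": 0,"ay": 0,"az": 0}
    - {"claw": 0.4,"tx": 0,"ty": 0,"tz": -0.01,"ax": 0,"ay": 0,"az": 0}
    - {"claw": 0.4,"tx": 0,"ty": 0,"tz": -0.02,"ax": 0,"ay": 0,"az": 0}

```text
clock: 8.75
tcp_pos: [0.6037, -0.3722, 0.2104]
orientation: [0.472, -3.102, -0.005]
contact_force: [0.1, 0.4, -0.5]
grip_width: 0.0513
gripper_force: 0.0
```

Call:
arm_command:
  plan:
    - {"claw": 0,"tx": 0,"ty": 0,"tz": -0.03,"ax": 0,"ay": 0,"az": 0}
    - {"claw": 0,"tx": 0,"ty": 0,"tz": -0.03,"ax": 0,"ay": 0,"az": 0}
    - {"claw": 0,"tx": 0,"ty": 0,"tz": -0.03,"ax": 0,"ay": 0,"az": 0}
    - {"claw": 0,"tx": 0.03,"ty": 0,"tz": 0,"ax": 0,"ay": 0,"az": 5.8}
    - {"claw": 0,"tx": 0.03,"ty": 0,"tz": 0,"ax": 0,"ay": 0,"az": 5.8}
    - {"claw": 0,"tx": 0.03,"ty": 0,"tz": 0,"ax": 0,"ay": 0,"az": 5.7}
    - {"claw": 0,"tx": 0.03,"ty": 0,"tz": 0,"ax": 0,"ay": 0,"az": 0}
    - {"claw": 0,"tx": 0,"ty": 0,"tz": 0,"ax": 0,"ay": 0,"az": 0}
    - {"claw": 0,"tx": 0,"ty": 0,"tz": 0,"ax": 0,"ay": 0,"az": 0}
    - {"claw": 0,"tx": 0,"ty": 0,"tz": 0,"ax": 0,"ay": 0,"az": 0}

```text
clock: 9.58
tcp_pos: [0.4875, -0.3907, 0.3031]
orientation: [-0.001, 3.14, -0.001]
contact_force: [1.4, 0.4, -0.2]
grip_width: 0.0854
gripper_force: 0.0
```

Call:
arm_command:
  plan:
    - {"claw": 0,"tx": 0.0255,"ty": 0.0247,"tz": 0,"ax": 0,"ay": 0,"az": 0}
    - {"claw": 0,"tx": 0,"ty": 0,"tz": 0,"ax": 0,"ay": 0,"az": 0}
    - {"claw": 0,"tx": 0,"ty": 0,"tz": 0,"ax": 0,"ay": 0,"az": 0}
    - {"claw": 0,"tx": 0,"ty": 0,"tz": 0.02,"ax": 0,"ay": 0,"az": 0}
    - {"claw": 0,"tx": 0,"ty": 0,"tz": 0.02,"ax": 0,"ay": 0,"az": 0}
    - {"claw": 0,"tx": 0,"ty": 0,"tz": 0.02,"ax": 0,"ay": 0,"az": 0}
    - {"claw": 0,"tx": 0,"ty": 0,"tz": 0,"ax": 0,"ay": 0,"az": 0}
    - {"claw": 0,"tx": 0,"ty": 0,"tz": 0,"ax": 0,"ay": 0,"az": 0}
    - {"claw": 0,"tx": 0,"ty": 0,"tz": 0,"ax": 0,"ay": 0,"az": 0}
    - {"claw": 0,"tx": 0,"ty": 0,"tz": 0,"ax": 0,"ay": 0,"az": 0}

```text
clock: 10.42
tcp_pos: [0.4623, -0.3666, 0.2436]
orientation: [-0.001, 3.139, -0.002]
contact_force: [0.8, 0.1, 0.4]
grip_width: 0.0851
gripper_force: 0.0
```

Run:
```python
from h import *
im=grab("scene","s3.png"); im2=grab("top","t3.png"); 
a=cv2.resize(im[130:280,60:210,::-1],(400,400),interpolation=cv2.INTER_CUBIC);b=cv2.resize(im2[90:220,320:450,::-1],(400,400),interpolation=cv2.INTER_CUBIC)
cv2.imwrite("pics/s3c.png",np.hstack([a,b]))
```

```text
(no output)
```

View pics/s3c.png

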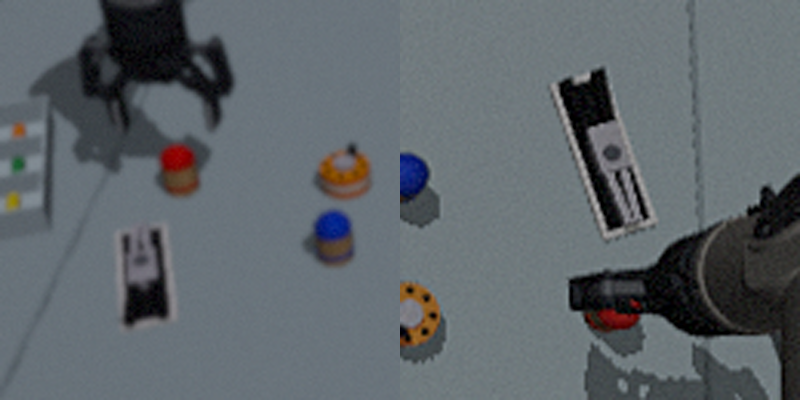

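The pliers lie along their pad, roughly centred. The gripper is centred on the red float, so I'll descend and grip.

Call:
arm_command:
  plan:
    - {"claw": 0,"tx": 0,"ty": 0,"tz": 0.02,"ax": 0,"ay": 0,"az": 0}
    - {"claw": 0,"tx": 0,"ty": 0,"tz": 0.02,"ax": 0,"ay": 0,"az": 0}
    - {"claw": 0,"tx": 0,"ty": 0,"tz": 0.014,"ax": 0,"ay": 0,"az": 0}
    - {"claw": 0,"tx": 0,"ty": 0,"tz": 0.007,"ax": 0,"ay": 0,"az": 0}
    - {"claw": 0.3,"tx": 0,"ty": 0,"tz": 0,"ax": 0,"ay": 0,"az": 0}
    - {"claw": 1,"tx": 0,"ty": 0,"tz": 0,"ax": 0,"ay": 0,"az": 0}
    - {"claw": 1,"tx": 0,"ty": 0,"tz": 0,"ax": 0,"ay": 0,"az": 0}
    - {"claw": 1,"tx": 0,"ty": 0,"tz": 0,"ax": 0,"ay": 0,"az": 0}
    - {"claw": 1,"tx": 0,"ty": 0,"tz": 0,"ax": 0,"ay": 0,"az": 0}
    - {"claw": 1,"tx": 0,"ty": 0,"tz": 0,"ax": 0,"ay": 0,"az": 0}
  squeeze: 30

```text
clock: 11.35
tcp_pos: [0.4618, -0.3665, 0.1824]
orientation: [-0.0, 3.14, -0.002]
contact_force: [-1.0, 0.8, 7.4]
grip_width: 0.0377
gripper_force: 29.9
```

Call:
arm_command:
  plan:
    - {"claw": 1,"tx": 0,"ty": 0,"tz": -0.01,"ax": 0,"ay": 0,"az": 0}
    - {"claw": 1,"tx": 0,"ty": 0,"tz": -0.03,"ax": 0,"ay": 0,"az": 0}
    - {"claw": 1,"tx": 0,"ty": 0,"tz": -0.03,"ax": 0,"ay": 0,"az": 0}
    - {"claw": 1,"tx": 0,"ty": 0,"tz": -0.02,"ax": 0,"ay": 0,"az": 0}
    - {"claw": 1,"tx": 0,"ty": 0,"tz": -0.01,"ax": 0,"ay": 0,"az": 0}
    - {"claw": 1,"tx": -0.005,"ty": 0.015,"tz": 0,"ax": 0,"ay": 0,"az": 0}
    - {"claw": 1,"tx": -0.01,"ty": 0.03,"tz": 0,"ax": 0,"ay": 0,"az": 0}
    - {"claw": 1,"tx": -0.01,"ty": 0.03,"tz": 0,"ax": 0,"ay": 0,"az": 0}
    - {"claw": 1,"tx": -0.01,"ty": 0.03,"tz": 0,"ax": 0,"ay": 0,"az": 0}
    - {"claw": 1,"tx": -0.01,"ty": 0.03,"tz": 0,"ax": 0,"ay": 0,"az": 0}

```text
clock: 12.18
tcp_pos: [0.5062, -0.2296, 0.281]
orientation: [-0.0, -3.141, -0.0]
contact_force: [0.1, 0.5, -0.8]
grip_width: 0.0375
gripper_force: 30.3
```

Call:
arm_command:
  plan:
    - {"claw": 1,"tx": -0.012,"ty": 0.032,"tz": 0,"ax": 0,"ay": 0,"az": 0}
    - {"claw": 1,"tx": -0.012,"ty": 0.032,"tz": 0,"ax": 0,"ay": 0,"az": 0}
    - {"claw": 1,"tx": -0.012,"ty": 0.032,"tz": 0,"ax": 0,"ay": 0,"az": 0}
    - {"claw": 1,"tx": -0.012,"ty": 0.032,"tz": 0,"ax": 0,"ay": 0,"az": 0}
    - {"claw": 1,"tx": -0.012,"ty": 0.032,"tz": 0,"ax": 0,"ay": 0,"az": 0}
    - {"claw": 1,"tx": -0.012,"ty": 0.032,"tz": 0,"ax": 0,"ay": 0,"az": 0}
    - {"claw": 1,"tx": -0.008,"ty": 0.025,"tz": 0,"ax": 0,"ay": 0,"az": 0}
    - {"claw": 1,"tx": -0.005,"ty": 0.0205,"tz": 0,"ax": 0,"ay": 0,"az": 0}
    - {"claw": 1,"tx": 0,"ty": 0,"tz": 0.02,"ax": 0,"ay": 0,"az": 0}
    - {"claw": 1,"tx": 0,"ty": 0,"tz": 0.02,"ax": 0,"ay": 0,"az": 0}

```text
clock: 13.02
tcp_pos: [0.5919, 0.0089, 0.2415]
orientation: [-0.006, 3.139, 0.002]
contact_force: [-0.3, -0.6, -0.3]
grip_width: 0.0372
gripper_force: 30.3
```

Call:
arm_command:
  plan:
    - {"claw": 1,"tx": 0,"ty": 0,"tz": 0,"ax": 0,"ay": 0,"az": 0}
    - {"claw": 1,"tx": 0,"ty": 0,"tz": 0,"ax": 0,"ay": 0,"az": 0}
    - {"claw": 1,"tx": 0,"ty": 0,"tz": 0,"ax": 0,"ay": 0,"az": 0}
    - {"claw": 1,"tx": 0,"ty": 0,"tz": 0,"ax": 0,"ay": 0,"az": 0}
    - {"claw": 1,"tx": 0,"ty": 0,"tz": 0,"ax": 0,"ay": 0,"az": 0}
    - {"claw": 1,"tx": 0,"ty": 0,"tz": 0,"ax": 0,"ay": 0,"az": 0}
    - {"claw": 1,"tx": 0,"ty": 0,"tz": 0,"ax": 0,"ay": 0,"az": 0}
    - {"claw": 1,"tx": 0,"ty": 0,"tz": 0,"ax": 0,"ay": 0,"az": 0}
    - {"claw": 1,"tx": 0,"ty": 0,"tz": 0,"ax": 0,"ay": 0,"az": 0}
    - {"claw": 1,"tx": 0,"ty": 0,"tz": 0,"ax": 0,"ay": 0,"az": 0}

```text
clock: 13.85
tcp_pos: [0.5912, 0.0064, 0.2413]
orientation: [-0.0, 3.142, 0.0]
contact_force: [-0.5, -0.1, -0.3]
grip_width: 0.0372
gripper_force: 30.3
```

Run:
```python
from h import *
im=grab("scene","s4.png"); im2=grab("top","t4.png"); 
a=cv2.resize(im[150:280,190:320,::-1],(400,400),interpolation=cv2.INTER_CUBIC);b=cv2.resize(im2[90:220,320:450,::-1],(400,400),interpolation=cv2.INTER_CUBIC)
cv2.imwrite("pics/s4c.png",np.hstack([a,b]))
for c in("top","scene"):
  for t in("pliers","float_red"):
    for q in r.tip_of(t,c): print(c,t,toworld(q["location"],c).round(3),round(q["confidence"],2))
```

```text
top pliers [ 0.605 -0.373  0.003] 0.63
scene pliers [ 0.603 -0.375  0.004] 0.86
scene pliers [ 0.606 -0.376 -0.003] 0.73
scene pliers [ 0.588  0.008 -0.001] 0.44
scene float_red [0.583 0.007 0.06 ] 0.76
```

View pics/s4c.png

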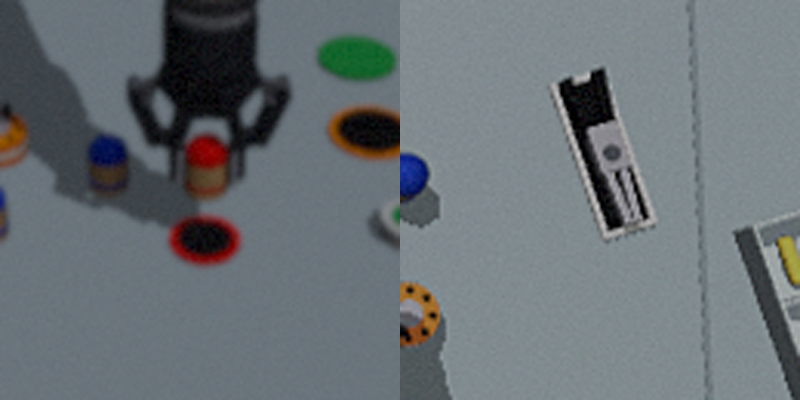

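The pliers are centred on their pad. The red float hangs upright over the red pad, so I'll set it down and go to the far blue float.

Call:
arm_command:
  plan:
    - {"claw": 1,"tx": 0,"ty": 0,"tz": 0.02,"ax": 0,"ay": 0,"az": 0}
    - {"claw": 1,"tx": 0,"ty": 0,"tz": 0.02,"ax": 0,"ay": 0,"az": 0}
    - {"claw": 1,"tx": 0,"ty": 0,"tz": 0.01,"ax": 0,"ay": 0,"az": 0}
    - {"claw": 1,"tx": 0,"ty": 0,"tz": 0.005,"ax": 0,"ay": 0,"az": 0}
    - {"claw": 1,"tx": 0,"ty": 0,"tz": 0,"ax": 0,"ay": 0,"az": 0}
    - {"claw": 1,"tx": 0,"ty": 0,"tz": 0,"ax": 0,"ay": 0,"az": 0}
    - {"claw": 1,"tx": 0,"ty": 0,"tz": 0,"ax": 0,"ay": 0,"az": 0}
    - {"claw": 0.5,"tx": 0,"ty": 0,"tz": 0,"ax": 0,"ay": 0,"az": 0}
    - {"claw": 0.2,"tx": 0,"ty": 0,"tz": 0,"ax": 0,"ay": 0,"az": 0}
    - {"claw": 0,"tx": 0,"ty": 0,"tz": 0,"ax": 0,"ay": 0,"az": 0}

```text
clock: 14.98
tcp_pos: [0.5913, 0.0065, 0.1864]
orientation: [-0.0, 3.141, 0.0]
contact_force: [-0.3, -0.9, -1.0]
grip_width: 0.0654
gripper_force: 0.0
```

Call:
arm_command:
  plan:
    - {"claw": 0,"tx": 0,"ty": 0,"tz": 0,"ax": 0,"ay": 0,"az": 0}
    - {"claw": 0,"tx": 0,"ty": 0,"tz": 0,"ax": 0,"ay": 0,"az": 0}
    - {"claw": 0,"tx": 0,"ty": 0,"tz": -0.02,"ax": 0,"ay": 0,"az": 0}
    - {"claw": 0,"tx": 0,"ty": 0,"tz": -0.03,"ax": 0,"ay": 0,"az": 0}
    - {"claw": 0,"tx": 0,"ty": 0,"tz": -0.03,"ax": 0,"ay": 0,"az": 0}
    - {"claw": 0,"tx": 0,"ty": 0,"tz": -0.02,"ax": 0,"ay": 0,"az": 0}
    - {"claw": 0,"tx": 0.0031,"ty": -0.03,"tz": 0,"ax": 0,"ay": 0,"az": 0}
    - {"claw": 0,"tx": 0.0031,"ty": -0.03,"tz": 0,"ax": 0,"ay": 0,"az": 0}
    - {"claw": 0,"tx": 0.0031,"ty": -0.03,"tz": 0,"ax": 0,"ay": 0,"az": 0}
    - {"claw": 0,"tx": 0.0031,"ty": -0.03,"tz": 0,"ax": 0,"ay": 0,"az": 0}

```text
clock: 15.82
tcp_pos: [0.5786, -0.1147, 0.2865]
orientation: [-0.001, 3.141, -0.0]
contact_force: [0.6, 0.6, 0.3]
grip_width: 0.0855
gripper_force: 0.0
```

Call:
arm_command:
  plan:
    - {"claw": 0,"tx": 0,"ty": -0.03,"tz": 0,"ax": 0,"ay": 0,"az": 0}
    - {"claw": 0,"tx": 0,"ty": -0.0224,"tz": 0,"ax": 0,"ay": 0,"az": 0}
    - {"claw": 0,"tx": 0,"ty": -0.02,"tz": 0,"ax": 0,"ay": 0,"az": 0}
    - {"claw": 0,"tx": 0,"ty": 0,"tz": 0,"ax": 0,"ay": 0,"az": 0}
    - {"claw": 0,"tx": 0,"ty": 0,"tz": 0.02,"ax": 0,"ay": 0,"az": 0}
    - {"claw": 0,"tx": 0,"ty": 0,"tz": 0.02,"ax": 0,"ay": 0,"az": 0}
    - {"claw": 0,"tx": 0,"ty": 0,"tz": 0,"ax": 0,"ay": 0,"az": 0}
    - {"claw": 0,"tx": 0,"ty": 0,"tz": 0,"ax": 0,"ay": 0,"az": 0}
    - {"claw": 0,"tx": 0,"ty": 0,"tz": 0,"ax": 0,"ay": 0,"az": 0}
    - {"claw": 0,"tx": 0,"ty": 0,"tz": 0,"ax": 0,"ay": 0,"az": 0}

```text
clock: 16.65
tcp_pos: [0.5795, -0.1859, 0.2475]
orientation: [-0.001, 3.14, -0.001]
contact_force: [-0.2, -1.9, -0.4]
grip_width: 0.0858
gripper_force: 0.0
```

Run:
```python
from h import *
im=grab("scene","s5.png"); im2=grab("top","t5.png"); 
a=cv2.resize(im[150:280,150:280,::-1],(400,400),interpolation=cv2.INTER_CUBIC);b=cv2.resize(im2[90:220,220:350,::-1],(400,400),interpolation=cv2.INTER_CUBIC)
cv2.imwrite("pics/s5c.png",np.hstack([a,b]))
for c in("top","scene"):
  for t in("float_red",):
    for q in r.tip_of(t,c): print(c,t,toworld(q["location"],c).round(3),round(q["confidence"],2))
```

```text
top float_red [0.588 0.006 0.003] 0.69
scene float_red [0.585 0.007 0.002] 0.64
scene float_red [ 0.576 -0.186 -0.002] 0.38
```

View pics/s5c.png

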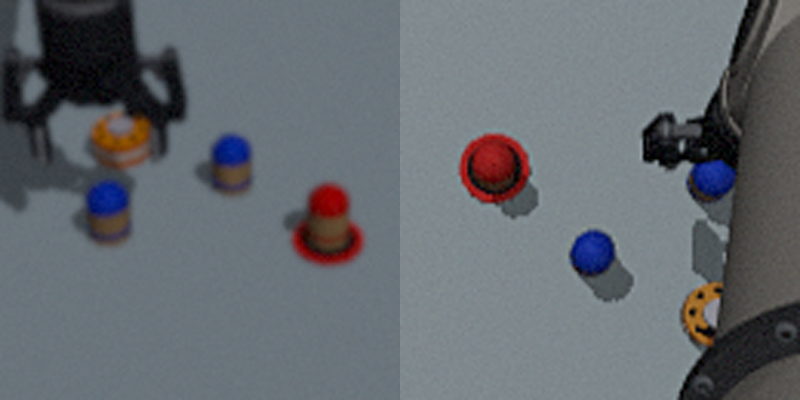

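The red float stands upright within its pad, about 4 mm off centre. Now I'll grip the far blue float.

Call:
arm_command:
  plan:
    - {"claw": 0,"tx": 0.002,"ty": 0.001,"tz": 0.02,"ax": 0,"ay": 0,"az": 0}
    - {"claw": 0,"tx": 0,"ty": 0,"tz": 0.02,"ax": 0,"ay": 0,"az": 0}
    - {"claw": 0,"tx": 0,"ty": 0,"tz": 0.017,"ax": 0,"ay": 0,"az": 0}
    - {"claw": 0,"tx": 0,"ty": 0,"tz": 0.008,"ax": 0,"ay": 0,"az": 0}
    - {"claw": 0.3,"tx": 0,"ty": 0,"tz": 0,"ax": 0,"ay": 0,"az": 0}
    - {"claw": 1,"tx": 0,"ty": 0,"tz": 0,"ax": 0,"ay": 0,"az": 0}
    - {"claw": 1,"tx": 0,"ty": 0,"tz": 0,"ax": 0,"ay": 0,"az": 0}
    - {"claw": 1,"tx": 0,"ty": 0,"tz": 0,"ax": 0,"ay": 0,"az": 0}
    - {"claw": 1,"tx": 0,"ty": 0,"tz": 0,"ax": 0,"ay": 0,"az": 0}
    - {"claw": 1,"tx": 0,"ty": 0,"tz": 0,"ax": 0,"ay": 0,"az": 0}
  squeeze: 30

```text
clock: 17.68
tcp_pos: [0.5775, -0.1852, 0.1825]
orientation: [-0.0, 3.139, -0.001]
contact_force: [-0.9, 1.3, 6.7]
grip_width: 0.0377
gripper_force: 30.3
```

Call:
arm_command:
  plan:
    - {"claw": 1,"tx": 0,"ty": 0,"tz": -0.01,"ax": 0,"ay": 0,"az": 0}
    - {"claw": 1,"tx": 0,"ty": 0,"tz": -0.03,"ax": 0,"ay": 0,"az": 0}
    - {"claw": 1,"tx": 0,"ty": 0,"tz": -0.04,"ax": 0,"ay": 0,"az": 0}
    - {"claw": 1,"tx": 0,"ty": 0,"tz": -0.03,"ax": 0,"ay": 0,"az": 0}
    - {"claw": 1,"tx": 0,"ty": 0,"tz": -0.01,"ax": 0,"ay": 0,"az": 0}
    - {"claw": 1,"tx": 0.0036,"ty": 0.015,"tz": 0,"ax": 0,"ay": 0,"az": 0}
    - {"claw": 1,"tx": 0.0072,"ty": 0.03,"tz": 0,"ax": 0,"ay": 0,"az": 0}
    - {"claw": 1,"tx": 0.0072,"ty": 0.03,"tz": 0,"ax": 0,"ay": 0,"az": 0}
    - {"claw": 1,"tx": 0.0072,"ty": 0.03,"tz": 0,"ax": 0,"ay": 0,"az": 0}
    - {"claw": 1,"tx": 0.0072,"ty": 0.03,"tz": 0,"ax": 0,"ay": 0,"az": 0}

```text
clock: 18.52
tcp_pos: [0.5436, -0.0488, 0.3013]
orientation: [-0.0, -3.141, -0.0]
contact_force: [1.0, 1.0, -0.0]
grip_width: 0.0371
gripper_force: 30.3
```

Call:
arm_command:
  plan:
    - {"claw": 1,"tx": 0.0079,"ty": 0.033,"tz": 0,"ax": 0,"ay": 0,"az": 0}
    - {"claw": 1,"tx": 0.0079,"ty": 0.033,"tz": 0,"ax": 0,"ay": 0,"az": 0}
    - {"claw": 1,"tx": 0.0079,"ty": 0.033,"tz": 0,"ax": 0,"ay": 0,"az": 0}
    - {"claw": 1,"tx": 0.0079,"ty": 0.033,"tz": 0,"ax": 0,"ay": 0,"az": 0}
    - {"claw": 1,"tx": 0.0079,"ty": 0.033,"tz": 0,"ax": 0,"ay": 0,"az": 0}
    - {"claw": 1,"tx": 0.0079,"ty": 0.033,"tz": 0,"ax": 0,"ay": 0,"az": 0}
    - {"claw": 1,"tx": 0.0079,"ty": 0.033,"tz": 0,"ax": 0,"ay": 0,"az": 0}
    - {"claw": 1,"tx": 0.0079,"ty": 0.033,"tz": 0,"ax": 0,"ay": 0,"az": 0}
    - {"claw": 1,"tx": 0.0079,"ty": 0.033,"tz": 0,"ax": 0,"ay": 0,"az": 0}
    - {"claw": 1,"tx": 0.0079,"ty": 0.033,"tz": 0,"ax": 0,"ay": 0,"az": 0}

```text
clock: 19.35
tcp_pos: [0.4644, 0.2813, 0.3013]
orientation: [0.0, -3.141, 0.0]
contact_force: [1.4, 0.2, -0.8]
grip_width: 0.0369
gripper_force: 30.3
```

Call:
arm_command:
  plan:
    - {"claw": 1,"tx": 0.0077,"ty": 0.032,"tz": 0,"ax": 0,"ay": 0,"az": 0}
    - {"claw": 1,"tx": 0.0077,"ty": 0.032,"tz": 0,"ax": 0,"ay": 0,"az": 0}
    - {"claw": 1,"tx": 0.0051,"ty": 0.02,"tz": 0,"ax": 0,"ay": 0,"az": 0}
    - {"claw": 1,"tx": 0.0026,"ty": 0.012,"tz": 0,"ax": 0,"ay": 0,"az": 0}
    - {"claw": 1,"tx": 0,"ty": 0,"tz": 0.02,"ax": 0,"ay": 0,"az": 0}
    - {"claw": 1,"tx": 0,"ty": 0,"tz": 0.02,"ax": 0,"ay": 0,"az": 0}
    - {"claw": 1,"tx": 0,"ty": 0,"tz": 0.02,"ax": 0,"ay": 0,"az": 0}
    - {"claw": 1,"tx": 0,"ty": 0,"tz": 0,"ax": 0,"ay": 0,"az": 0}
    - {"claw": 1,"tx": 0,"ty": 0,"tz": 0,"ax": 0,"ay": 0,"az": 0}
    - {"claw": 1,"tx": 0,"ty": 0,"tz": 0,"ax": 0,"ay": 0,"az": 0}

```text
clock: 20.18
tcp_pos: [0.4429, 0.3756, 0.2421]
orientation: [0.001, 3.141, 0.001]
contact_force: [0.7, 0.3, -0.2]
grip_width: 0.0371
gripper_force: 30.3
```

Run:
```python
from h import *
im=grab("scene","s6.png"); im2=grab("top","t6.png"); 
a=cv2.resize(im[120:270,290:440,::-1],(400,400),interpolation=cv2.INTER_CUBIC);b=cv2.resize(im2[110:260,70:220,::-1],(400,400),interpolation=cv2.INTER_CUBIC)
cv2.imwrite("pics/s6c.png",np.hstack([a,b]))
for c in("top","scene"):
  for t in("float_blue","float_red"):
    for q in r.tip_of(t,c): print(c,t,toworld(q["location"],c).round(3),round(q["confidence"],2))
```

```text
top float_blue [ 0.511 -0.083 -0.003] 0.73
top float_blue [0.444 0.377 0.056] 0.53
top float_red [ 0.59   0.008 -0.001] 0.66
scene float_blue [0.441 0.378 0.057] 0.75
scene float_blue [ 0.513 -0.078  0.004] 0.61
scene float_red [0.588 0.005 0.004] 0.71
scene float_red [ 0.602  0.378 -0.002] 0.54
```

View pics/s6c.png

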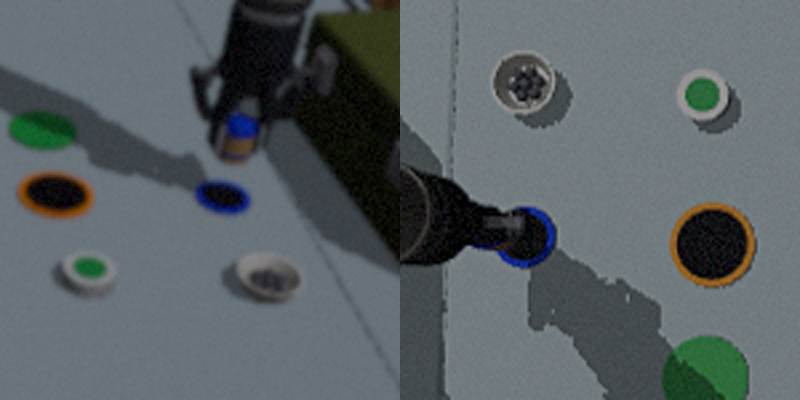

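The blue float is upright over the blue pad. I'll set it down, then move to the reel.

Call:
arm_command:
  plan:
    - {"claw": 1,"tx": 0,"ty": 0,"tz": 0.02,"ax": 0,"ay": 0,"az": 0}
    - {"claw": 1,"tx": 0,"ty": 0,"tz": 0.02,"ax": 0,"ay": 0,"az": 0}
    - {"claw": 1,"tx": 0,"ty": 0,"tz": 0.01,"ax": 0,"ay": 0,"az": 0}
    - {"claw": 1,"tx": 0,"ty": 0,"tz": 0.005,"ax": 0,"ay": 0,"az": 0}
    - {"claw": 1,"tx": 0,"ty": 0,"tz": 0,"ax": 0,"ay": 0,"az": 0}
    - {"claw": 1,"tx": 0,"ty": 0,"tz": 0,"ax": 0,"ay": 0,"az": 0}
    - {"claw": 1,"tx": 0,"ty": 0,"tz": 0,"ax": 0,"ay": 0,"az": 0}
    - {"claw": 0.5,"tx": 0,"ty": 0,"tz": 0,"ax": 0,"ay": 0,"az": 0}
    - {"claw": 0.2,"tx": 0,"ty": 0,"tz": 0,"ax": 0,"ay": 0,"az": 0}
    - {"claw": 0,"tx": 0,"ty": 0,"tz": 0,"ax": 0,"ay": 0,"az": 0}

```text
clock: 21.32
tcp_pos: [0.4423, 0.3761, 0.1865]
orientation: [-0.0, 3.141, 0.001]
contact_force: [0.0, -0.7, 0.4]
grip_width: 0.0661
gripper_force: 0.0
```

Call:
arm_command:
  plan:
    - {"claw": 0,"tx": 0,"ty": 0,"tz": 0,"ax": 0,"ay": 0,"az": 0}
    - {"claw": 0,"tx": 0,"ty": 0,"tz": 0,"ax": 0,"ay": 0,"az": 0}
    - {"claw": 0,"tx": 0,"ty": 0,"tz": -0.02,"ax": 0,"ay": 0,"az": 0}
    - {"claw": 0,"tx": 0,"ty": 0,"tz": -0.03,"ax": 0,"ay": 0,"az": 0}
    - {"claw": 0,"tx": 0,"ty": 0,"tz": -0.04,"ax": 0,"ay": 0,"az": 0}
    - {"claw": 0,"tx": 0,"ty": 0,"tz": -0.02,"ax": 0,"ay": 0,"az": 0}
    - {"claw": 0,"tx": -0.003,"ty": -0.02,"tz": 0,"ax": 0,"ay": 0,"az": 0}
    - {"claw": 0,"tx": -0.003,"ty": -0.034,"tz": 0,"ax": 0,"ay": 0,"az": 0}
    - {"claw": 0,"tx": -0.003,"ty": -0.035,"tz": 0,"ax": 0,"ay": 0,"az": 0}
    - {"claw": 0,"tx": -0.0045,"ty": -0.035,"tz": 0,"ax": 0,"ay": 0,"az": 0}

```text
clock: 22.15
tcp_pos: [0.4554, 0.2509, 0.2964]
orientation: [-0.002, 3.141, 0.001]
contact_force: [0.3, -0.8, -0.1]
grip_width: 0.0853
gripper_force: 0.0
```

Call:
arm_command:
  plan:
    - {"claw": 0,"tx": 0,"ty": -0.035,"tz": 0,"ax": 0,"ay": 0,"az": 0}
    - {"claw": 0,"tx": 0,"ty": -0.035,"tz": 0,"ax": 0,"ay": 0,"az": 0}
    - {"claw": 0,"tx": 0,"ty": -0.035,"tz": 0,"ax": 0,"ay": 0,"az": 0}
    - {"claw": 0,"tx": 0,"ty": -0.035,"tz": 0,"ax": 0,"ay": 0,"az": 0}
    - {"claw": 0,"tx": 0,"ty": -0.035,"tz": 0,"ax": 0,"ay": 0,"az": 0}
    - {"claw": 0,"tx": 0,"ty": -0.035,"tz": 0,"ax": 0,"ay": 0,"az": 0}
    - {"claw": 0,"tx": 0,"ty": -0.035,"tz": 0,"ax": 0,"ay": 0,"az": 0}
    - {"claw": 0,"tx": 0,"ty": -0.035,"tz": 0,"ax": 0,"ay": 0,"az": 0}
    - {"claw": 0,"tx": 0,"ty": -0.035,"tz": 0,"ax": 0,"ay": 0,"az": 0}
    - {"claw": 0,"tx": 0,"ty": -0.035,"tz": 0,"ax": 0,"ay": 0,"az": 0}

```text
clock: 22.98
tcp_pos: [0.4555, -0.0997, 0.2964]
orientation: [-0.0, 3.141, 0.0]
contact_force: [0.0, 1.3, 0.2]
grip_width: 0.0855
gripper_force: 0.0
```

Call:
arm_command:
  plan:
    - {"claw": 0,"tx": 0,"ty": -0.035,"tz": 0,"ax": 0,"ay": 0,"az": 0}
    - {"claw": 0,"tx": 0,"ty": -0.03,"tz": 0,"ax": 0,"ay": 0,"az": 0}
    - {"claw": 0,"tx": 0,"ty": -0.025,"tz": 0,"ax": 0,"ay": 0,"az": 0}
    - {"claw": 0,"tx": 0,"ty": 0,"tz": 0,"ax": 0,"ay": 0,"az": 0}
    - {"claw": 0,"tx": 0,"ty": 0,"tz": 0.02,"ax": 0,"ay": 0,"az": 0}
    - {"claw": 0,"tx": 0,"ty": 0,"tz": 0.02,"ax": 0,"ay": 0,"az": 0}
    - {"claw": 0,"tx": 0,"ty": 0,"tz": 0.015,"ax": 0,"ay": 0,"az": 0}
    - {"claw": 0,"tx": 0,"ty": 0,"tz": 0,"ax": 0,"ay": 0,"az": 0}
    - {"claw": 0,"tx": 0,"ty": 0,"tz": 0,"ax": 0,"ay": 0,"az": 0}
    - {"claw": 0,"tx": 0,"ty": 0,"tz": 0,"ax": 0,"ay": 0,"az": 0}

```text
clock: 23.82
tcp_pos: [0.4562, -0.1879, 0.2419]
orientation: [-0.001, 3.141, -0.0]
contact_force: [0.2, 0.3, 0.3]
grip_width: 0.0852
gripper_force: 0.0
```

Run:
```python
from h import *
im=grab("scene","s7.png"); im2=grab("top","t7.png"); 
a=cv2.resize(im[130:250,130:250,::-1],(400,400),interpolation=cv2.INTER_CUBIC);b=cv2.resize(im2[110:260,70:220,::-1],(400,400),interpolation=cv2.INTER_CUBIC)
cv2.imwrite("pics/s7c.png",np.hstack([a,b]))
for c in("top","scene"):
  for t in("float_blue","reel"):
    for q in r.tip_of(t,c): print(c,t,toworld(q["location"],c).round(3),round(q["confidence"],2))
```

```text
top float_blue [ 0.445  0.38  -0.   ] 0.75
top float_blue [ 0.511 -0.077 -0.004] 0.69
top reel [ 0.458 -0.191 -0.   ] 0.42
top reel [ 0.603 -0.368  0.002] 0.21
scene float_blue [ 0.517 -0.08   0.005] 0.56
scene float_blue [0.441 0.379 0.003] 0.46
scene reel [ 0.455 -0.19  -0.001] 0.76
```

View pics/s7c.png

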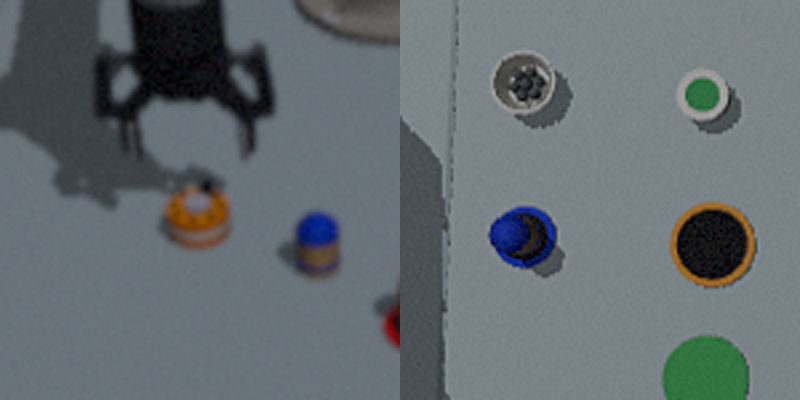

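The blue float stands in its pad. The gripper is centred over the reel, so I'll descend and grip.

Call:
arm_command:
  plan:
    - {"claw": 0,"tx": 0,"ty": -0.0015,"tz": 0.02,"ax": 0,"ay": 0,"az": 0}
    - {"claw": 0,"tx": 0,"ty": 0,"tz": 0.02,"ax": 0,"ay": 0,"az": 0}
    - {"claw": 0,"tx": 0,"ty": 0,"tz": 0.017,"ax": 0,"ay": 0,"az": 0}
    - {"claw": 0,"tx": 0,"ty": 0,"tz": 0.008,"ax": 0,"ay": 0,"az": 0}
    - {"claw": 0.2,"tx": 0,"ty": 0,"tz": 0,"ax": 0,"ay": 0,"az": 0}
    - {"claw": 1,"tx": 0,"ty": 0,"tz": 0,"ax": 0,"ay": 0,"az": 0}
    - {"claw": 1,"tx": 0,"ty": 0,"tz": 0,"ax": 0,"ay": 0,"az": 0}
    - {"claw": 1,"tx": 0,"ty": 0,"tz": 0,"ax": 0,"ay": 0,"az": 0}
    - {"claw": 1,"tx": 0,"ty": 0,"tz": 0,"ax": 0,"ay": 0,"az": 0}
    - {"claw": 1,"tx": 0,"ty": 0,"tz": 0,"ax": 0,"ay": 0,"az": 0}
  squeeze: 50

```text
clock: 24.95
tcp_pos: [0.4563, -0.1897, 0.1773]
orientation: [-0.0, 3.14, -0.001]
contact_force: [-1.5, 0.9, 6.9]
grip_width: 0.0546
gripper_force: 52.9
```

Call:
arm_command:
  plan:
    - {"claw": 1,"tx": 0,"ty": 0,"tz": -0.01,"ax": 0,"ay": 0,"az": 0}
    - {"claw": 1,"tx": 0,"ty": 0,"tz": -0.03,"ax": 0,"ay": 0,"az": 0}
    - {"claw": 1,"tx": 0,"ty": 0,"tz": -0.04,"ax": 0,"ay": 0,"az": 0}
    - {"claw": 1,"tx": 0,"ty": 0,"tz": -0.02,"ax": 0,"ay": 0,"az": 0}
    - {"claw": 1,"tx": 0,"ty": 0,"tz": -0.01,"ax": 0,"ay": 0,"az": 0}
    - {"claw": 1,"tx": 0.0015,"ty": 0.015,"tz": 0,"ax": 0,"ay": 0,"az": 0}
    - {"claw": 1,"tx": 0.0015,"ty": 0.03,"tz": 0,"ax": 0,"ay": 0,"az": 0}
    - {"claw": 1,"tx": 0.0015,"ty": 0.03,"tz": 0,"ax": 0,"ay": 0,"az": 0}
    - {"claw": 1,"tx": 0.0015,"ty": 0.03,"tz": 0,"ax": 0,"ay": 0,"az": 0}
    - {"claw": 1,"tx": 0.0015,"ty": 0.03,"tz": 0,"ax": 0,"ay": 0,"az": 0}

```text
clock: 25.78
tcp_pos: [0.4476, -0.0532, 0.286]
orientation: [-0.0, -3.141, -0.0]
contact_force: [0.2, 0.2, -1.5]
grip_width: 0.0546
gripper_force: 53.2
```

Call:
arm_command:
  plan:
    - {"claw": 1,"tx": 0.002,"ty": 0.033,"tz": 0,"ax": 0,"ay": 0,"az": 0}
    - {"claw": 1,"tx": 0.002,"ty": 0.033,"tz": 0,"ax": 0,"ay": 0,"az": 0}
    - {"claw": 1,"tx": 0.002,"ty": 0.033,"tz": 0,"ax": 0,"ay": 0,"az": 0}
    - {"claw": 1,"tx": 0.002,"ty": 0.033,"tz": 0,"ax": 0,"ay": 0,"az": 0}
    - {"claw": 1,"tx": 0.002,"ty": 0.033,"tz": 0,"ax": 0,"ay": 0,"az": 0}
    - {"claw": 1,"tx": 0.002,"ty": 0.03,"tz": 0,"ax": 0,"ay": 0,"az": 0}
    - {"claw": 1,"tx": 0.002,"ty": 0.0225,"tz": 0,"ax": 0,"ay": 0,"az": 0}
    - {"claw": 1,"tx": 0.0015,"ty": 0.02,"tz": 0,"ax": 0,"ay": 0,"az": 0}
    - {"claw": 1,"tx": 0,"ty": 0,"tz": 0.02,"ax": 0,"ay": 0,"az": 0}
    - {"claw": 1,"tx": 0,"ty": 0,"tz": 0.02,"ax": 0,"ay": 0,"az": 0}

```text
clock: 26.62
tcp_pos: [0.4327, 0.185, 0.2463]
orientation: [-0.006, 3.139, 0.003]
contact_force: [0.1, -0.5, -1.7]
grip_width: 0.0543
gripper_force: 53.2
```

Call:
arm_command:
  plan:
    - {"claw": 1,"tx": 0,"ty": 0,"tz": 0.01,"ax": 0,"ay": 0,"az": 0}
    - {"claw": 1,"tx": 0,"ty": 0,"tz": 0.01,"ax": 0,"ay": 0,"az": 0}
    - {"claw": 1,"tx": 0,"ty": 0,"tz": 0,"ax": 0,"ay": 0,"az": 0}
    - {"claw": 1,"tx": 0,"ty": 0,"tz": 0,"ax": 0,"ay": 0,"az": 0}
    - {"claw": 1,"tx": 0,"ty": 0,"tz": 0,"ax": 0,"ay": 0,"az": 0}
    - {"claw": 1,"tx": 0,"ty": 0,"tz": 0,"ax": 0,"ay": 0,"az": 0}
    - {"claw": 1,"tx": 0,"ty": 0,"tz": 0,"ax": 0,"ay": 0,"az": 0}
    - {"claw": 1,"tx": 0,"ty": 0,"tz": 0,"ax": 0,"ay": 0,"az": 0}
    - {"claw": 1,"tx": 0,"ty": 0,"tz": 0,"ax": 0,"ay": 0,"az": 0}
    - {"claw": 1,"tx": 0,"ty": 0,"tz": 0,"ax": 0,"ay": 0,"az": 0}

```text
clock: 27.45
tcp_pos: [0.4328, 0.183, 0.2264]
orientation: [-0.0, 3.141, 0.0]
contact_force: [1.1, 0.3, 0.1]
grip_width: 0.0546
gripper_force: 53.2
```

Run:
```python
from h import *
im=grab("scene","s8.png"); im2=grab("top","t8.png"); 
a=cv2.resize(im[120:250,250:380,::-1],(400,400),interpolation=cv2.INTER_CUBIC);b=cv2.resize(im2[130:260,110:240,::-1],(400,400),interpolation=cv2.INTER_CUBIC)
cv2.imwrite("pics/s8c.png",np.hstack([a,b]))
for c in("top","scene"):
  for t in("reel",):
    for q in r.tip_of(t,c): print(c,t,toworld(q["location"],c).round(3),round(q["confidence"],2))
```

```text
top reel [0.433 0.184 0.05 ] 0.56
scene reel [0.437 0.186 0.048] 0.67
```

View pics/s8c.png

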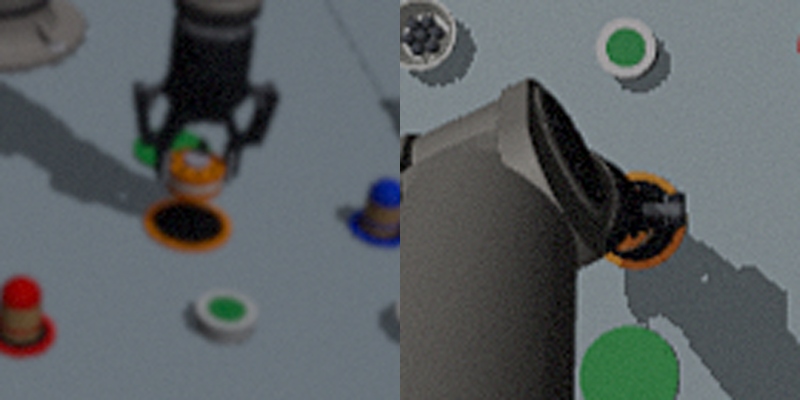

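The reel is level over the orange pad. I'll set it down, open and lift clear.

Call:
arm_command:
  plan:
    - {"claw": 1,"tx": 0,"ty": 0,"tz": 0.02,"ax": 0,"ay": 0,"az": 0}
    - {"claw": 1,"tx": 0,"ty": 0,"tz": 0.012,"ax": 0,"ay": 0,"az": 0}
    - {"claw": 1,"tx": 0,"ty": 0,"tz": 0.008,"ax": 0,"ay": 0,"az": 0}
    - {"claw": 1,"tx": 0,"ty": 0,"tz": 0.0045,"ax": 0,"ay": 0,"az": 0}
    - {"claw": 1,"tx": 0,"ty": 0,"tz": 0,"ax": 0,"ay": 0,"az": 0}
    - {"claw": 1,"tx": 0,"ty": 0,"tz": 0,"ax": 0,"ay": 0,"az": 0}
    - {"claw": 1,"tx": 0,"ty": 0,"tz": 0,"ax": 0,"ay": 0,"az": 0}
    - {"claw": 0.3,"tx": 0,"ty": 0,"tz": 0,"ax": 0,"ay": 0,"az": 0}
    - {"claw": 0.1,"tx": 0,"ty": 0,"tz": 0,"ax": 0,"ay": 0,"az": 0}
    - {"claw": 0,"tx": 0,"ty": 0,"tz": 0,"ax": 0,"ay": 0,"az": 0}

```text
clock: 28.48
tcp_pos: [0.4329, 0.183, 0.1819]
orientation: [-0.0, 3.141, 0.0]
contact_force: [-0.2, -0.0, 0.2]
grip_width: 0.0811
gripper_force: 0.0
```

Call:
arm_command:
  plan:
    - {"claw": 0,"tx": 0,"ty": 0,"tz": 0,"ax": 0,"ay": 0,"az": 0}
    - {"claw": 0,"tx": 0,"ty": 0,"tz": 0,"ax": 0,"ay": 0,"az": 0}
    - {"claw": 0,"tx": 0,"ty": 0,"tz": -0.015,"ax": 0,"ay": 0,"az": 0}
    - {"claw": 0,"tx": 0,"ty": 0,"tz": -0.03,"ax": 0,"ay": 0,"az": 0}
    - {"claw": 0,"tx": 0,"ty": 0,"tz": -0.03,"ax": 0,"ay": 0,"az": 0}
    - {"claw": 0,"tx": 0,"ty": 0,"tz": -0.03,"ax": 0,"ay": 0,"az": 0}
    - {"claw": 0,"tx": 0,"ty": 0,"tz": -0.03,"ax": 0,"ay": 0,"az": 0}
    - {"claw": 0,"tx": 0,"ty": 0,"tz": -0.03,"ax": 0,"ay": 0,"az": 0}
    - {"claw": 0,"tx": 0,"ty": 0,"tz": 0,"ax": 0,"ay": 0,"az": 0}
    - {"claw": 0,"tx": 0,"ty": 0,"tz": 0,"ax": 0,"ay": 0,"az": 0}

```text
clock: 29.32
tcp_pos: [0.4332, 0.1832, 0.3483]
orientation: [-0.0, 3.138, 0.004]
contact_force: [-0.8, 0.4, -0.1]
grip_width: 0.0856
gripper_force: 0.0
```

Call:
arm_command:
  plan:
    - {"claw": 0,"tx": 0,"ty": -0.035,"tz": 0,"ax": 0,"ay": 0,"az": 0}
    - {"claw": 0,"tx": 0,"ty": -0.035,"tz": 0,"ax": 0,"ay": 0,"az": 0}
    - {"claw": 0,"tx": 0,"ty": -0.035,"tz": 0,"ax": 0,"ay": 0,"az": 0}
    - {"claw": 0,"tx": 0,"ty": -0.035,"tz": 0,"ax": 0,"ay": 0,"az": 0}
    - {"claw": 0,"tx": 0,"ty": -0.035,"tz": 0,"ax": 0,"ay": 0,"az": 0}
    - {"claw": 0,"tx": 0,"ty": -0.035,"tz": 0,"ax": 0,"ay": 0,"az": 0}
    - {"claw": 0,"tx": 0,"ty": -0.035,"tz": 0,"ax": 0,"ay": 0,"az": 0}
    - {"claw": 0,"tx": 0,"ty": 0,"tz": 0,"ax": 0,"ay": 0,"az": 0}
    - {"claw": 0,"tx": 0,"ty": 0,"tz": 0,"ax": 0,"ay": 0,"az": 0}
    - {"claw": 0,"tx": 0,"ty": 0,"tz": 0,"ax": 0,"ay": 0,"az": 0}

```text
clock: 30.15
tcp_pos: [0.4325, -0.0616, 0.3457]
orientation: [0.0, -3.14, 0.0]
contact_force: [0.3, 0.3, -0.9]
grip_width: 0.0854
gripper_force: 0.0
```

Run:
```python
from h import *
im=grab("scene","s9.png"); im2=grab("top","t9.png"); 
cv2.imwrite("pics/s9c.png",cv2.resize(im[120:300,80:440,::-1],(800,400),interpolation=cv2.INTER_CUBIC))
for c in("top","scene"):
  for t in("reel","float_red","float_blue","pliers","dish","tin","pad_red","pad_blue","pad_reel","pad_pliers"):
    print(c,t,[(toworld(q["location"],c).round(3).tolist(),round(q["confidence"],2)) for q in r.tip_of(t,c)[:2]])
```

```text
top reel [([0.438, 0.184, 0.002], 0.72)]
top float_red [([0.589, 0.006, 0.002], 0.46), ([0.605, -0.37, -0.0], 0.43)]
top float_blue [([0.441, 0.376, 0.001], 0.47)]
top pliers [([0.606, -0.374, 0.002], 0.55), ([0.445, 0.377, -0.001], 0.42)]
top dish [([0.6, 0.375, -0.004], 0.82)]
top tin [([0.586, 0.188, 0.003], 0.83)]
top pad_red [([0.586, 0.01, -0.001], 0.55)]
top pad_blue [([0.446, 0.376, -0.001], 0.48)]
top pad_reel [([0.434, 0.18, -0.002], 0.81), ([0.295, 0.185, 0.0], 0.72)]
top pad_pliers [([0.604, -0.366, -0.0], 0.94)]
scene reel [([0.432, 0.183, 0.002], 0.78), ([0.582, 0.192, -0.0], 0.4)]
scene float_red [([0.587, 0.005, 0.001], 0.53), ([0.605, -0.376, 0.002], 0.39)]
scene float_blue [([0.443, 0.379, 0.002], 0.69), ([0.512, -0.083, 0.005], 0.69)]
scene pliers [([0.604, -0.375, 0.004], 0.72), ([0.603, 0.38, 0.001], 0.3)]
scene dish [([0.604, 0.379, 0.001], 0.78)]
scene tin [([0.588, 0.193, 0.002], 0.71)]
scene pad_red [([0.588, 0.007, -0.003], 0.52)]
scene pad_blue [([0.438, 0.374, -0.003], 0.6)]
scene pad_reel [([0.291, 0.186, -0.004], 0.73), ([0.59, 0.006, -0.001], 0.67)]
scene pad_pliers [([0.602, -0.379, -0.0], 0.76)]
```

View pics/s9c.png

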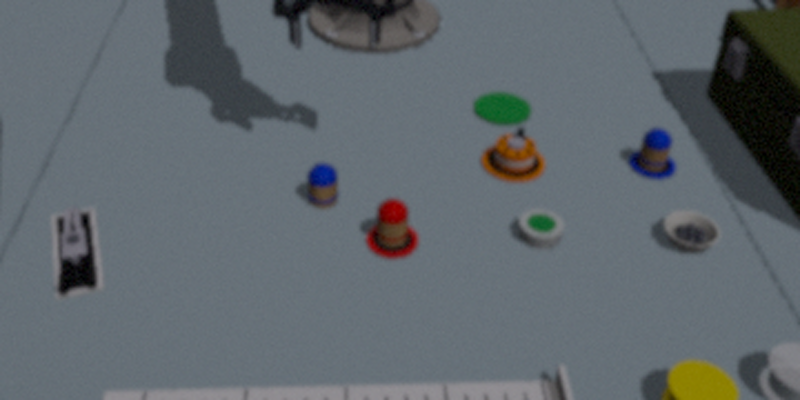

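All four pieces sit centred on their own pads: pliers (77,245), red float (393,230), reel (515,155) and blue float (655,155). The dish and tin have not moved, so I'm handing in.

```bash
python3 -c "
from bench import r
print(r.hand_in())"
```

```text
the job is handed in; nothing more can be done
None
```

The job is handed in: both floats, the reel and the pliers are each on their own pad within about 5 mm of centre by the cameras, and the dish and tin are where they began; no verdict was returned.

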